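# Measure the free play of a push-pull control and set it on the gauge

### The arm

A 6-joint arm with a two-finger parallel gripper is mounted at the origin on a cart in front of the work surface, level with it; the furniture and walls round the work are solid. World frame = base frame: x ahead of the robot, y to its left, z up, the work surface at z = 0. Lengths are in m, angles in rad, forces in N, time in s.
With the tool pointing down it reaches from about 0.35 to 0.975 m from the base axis. Payload 4.9 kg.
Tool frame: the origin (TCP) lies on the centre line of the jaws, within the pads' length; the fingertips stand 8 mm ahead of it and the grasp point (between the pads) lies 11 mm behind it; z points along the fingers, y is the direction in which the jaws open and shut (so a half turn about z gives the same grasp; the last joint's range is limited). The gripper opens to 85 mm and grips with 20 to 120 N. Pads are 22 mm wide; open, the fingers measure 114 mm over their backs; the gripper's body (76 mm by 85 mm) begins 54 mm behind the grasp point. The pads swing forward as they close: fully open they stand 13 mm farther back than shut.
Start: joints at [1.151, 0.053, 1.613, -0, 1.476, -0.119], TCP at [0.185, 0.597, 0.239] pointing down, gripper open.
Joint ranges: [-3.01, 3.01], [-1.01, 2.22], [0.06, 2.58], [-1.02, 4.17], [0.09, 2.62], [-3.14, 3.14]. Speed limits (rad/s): [2.57, 2.57, 3.14, 3.14, 3.14, 3.14].

### API

Orientations are given as a rotation vector (axis times angle).
In Python, from station import get_obs, get_image, calibration, finish_job gives the robot as it stands. The module is installed in compiled form; this text tells all that it offers.
- The arm moves only by the shell command python3 -m jog 'ROWS' [FORCE]. ROWS is JSON, a list of rows, each a list of 7 numbers: the shift along the tool's x, y, z in cm, then the turn, a rotation vector about the tool's x, y, z in rad, then the closure in counts, from 0 (fully open) to 255 (shut). In form: [[dx, dy, dz, ax, ay, az, jaw], ...]. A call has 1 to 8 rows; each row is the pose to reach, as a shift and turn from the pose measured when the call began, along the tool's axes at that moment; what a row does not reach only later rows make up. A row lasts 1/12 s, in which the tool goes at most 41.7 mm and 7.16 degrees, less where a joint would pass 70% of its speed; a pose out of reach is approached as far as the arm can. A call with a gripper value outside its range is refused whole. The fingers move at their own pace and stop on an object; FORCE is the grip in N (left out, the last holds). Time passes only in rows, so rows that repeat a pose let the fingers close. It gives the time, the measured TCP pose, the force and the opening at its end, in the units of the state.
- get_obs(): the state, without advancing time (a new reading comes with each control period).
- get_image(name): name is "side" or "top" or "wrist"; returns the picture (384x512x3 uint8, red, green, blue); there is no depth.
- calibration(name): a dict with "vfov" (degrees; the focal length in pixels is half the picture's height over the tangent of half this angle, whatever the lens; pixels are square), "cx", "cy" (the principal point, pixels), "R" (3x3) and "t" (3): a world point X has camera coordinates R X + t. Camera axes: x right, y down, z forward; pixel columns grow to the right and rows downward; lengths in m; the calibration is good to about 2 mm. A picture is of the moment at which its call begins: read the wrist's pose just before it. calibration takes no time and is no camera call; for the wrist camera it gives the pose at the moment of the call.
- finish_job(): hands the job in, once; it reports no verdict.
The state is a dict: "t": time; "q": joint angles; "dq": joint speeds; "effort": joint torques, N m; "tool_pos": TCP position; "tool_rot": TCP orientation; "contact_force": force on the tool from outside, world axes, zero at the start; "wrist_torque": the same for the moment, N m; "opening": finger opening in m.
Only numpy, scipy, OpenCV 4.12 (cv2) and the standard library are available. Lean on these libraries where they do the work, as an engineer would, in place of code of your own. Each camera call takes 0.05 s, during which the arm holds its last target. There are 200 camera calls.

### The job

Measure the free play of the push-pull control unit on the bench: ease its upright black handle first towards the end where the steel rod sticks out until the rod just starts to move out, then back the other way until the rod just starts to be drawn in, without ever forcing the rod more than a few millimetres from its rest position. Then set the black-topped gauge slider at the front of the unit so that its distance from the zero mark (the end of the scale on the rod's side) equals the handle's free play to within 3 mm, and let go, leaving the handle slack and the things lying around it where they are.

Things in the scene. Friction and masses are not known exactly. Their poses are not given: they have to be found in the camera images.
- unit: grey plinth 130 (x) x 200 (y) x 18 mm, fixed to the bench; origin at the centre of its underside. Its y axis is the sliding direction and points to the end where the rod sticks out. Rear (+x): metal cover 140 mm long, 56 mm high at its ends, with the handle in a slot. Front (-x): gauge rail with a scale, ticks 5 mm apart, long ticks at 0, 25 and 50 mm.
- handle (a joint): travel of the handle in m along the unit's +y (-0.036 to 0.038, 0 mid slot). Inside the cover a worn coupling joins it to the rod: it runs slack (about 0.7 N of rubbing) over a hidden free play of 14 to 34 mm, centred on nothing visible, and starts within it; past either end it drives the rod against its spring. It stays where left in the slack; past an end the spring pushes it back.
- handle_grip (a point): grasp point of the handle, on its centre line, 82 mm above the plinth's underside, 38 mm behind the unit's centre (+x). The grip is an upright black block, 14 mm along the unit's y, 20 mm along its x, from 58 to 98 mm high, free above the cover.
- rod (a joint): displacement in m of the sprung steel output rod from rest (0), positive outward along the unit's +y; the spring centres it at 1.5 N per mm. Play counts as taken up once the rod has moved 0.8 mm; the rod must never be moved over 8 mm (12 N) either way. Free play = handle travel between both ends minus the rod's own movement (handle minus rod at one end, less the same at the other).
- rod_end (a point): tip of the output rod (12 mm rod with an 18 mm button), 38 mm along +x and 118 mm along +y from the unit's centre, 34 mm high.
- gauge (a joint): reading of the gauge slider in m: 0 at the zero mark, growing along the unit's -y to 0.056. It rubs with about 1.5 N and stays where it is left.
- gauge_grip (a point): grasp point of the gauge slider, 76 mm above the plinth's underside. Its grip is an upright black block, 12 mm along the unit's y, 20 mm along its x, from 44 to 90 mm high, 72 mm in front of the handle's line.
- gauge_pointer (a point): the pointer line of the gauge slider, on the rail's top (34 mm high) under the slider's centre.
- gauge_zero (a point): the zero of the gauge on the rail's top: the slider's centre and pointer are level with it (along the unit's y) when it reads 0.
- screwdriver: bystander: screwdriver with round yellow handle, 172 mm long, lying flat; origin under its centre; must not be moved by more than 20 mm
- marker_red: bystander: red-capped marker pen, 139 mm long, lying flat; origin under its centre; must not be moved by more than 20 mm
- weight_b: bystander: smaller ground steel weight, 25x40x26 mm; origin under its centre; must not be moved by more than 20 mm
- house_block_b: bystander: small grey house-shaped block, 32x54x36 mm; origin under its centre; must not be moved by more than 20 mm
- eraser: bystander: eraser in a blue sleeve, 20x46x12 mm; origin under its centre; must not be moved by more than 20 mm
- weight_a: bystander: ground steel weight, 30x50x31 mm; origin under its centre; must not be moved by more than 20 mm

How it is judged:
On the way, in this order (a step that is already met when the one before it is completed fails the run):
1. handle eased towards the rod's end until the play is taken up and the rod has moved outward at least 0.8 mm (value of joint rod above 0.0008 m), for 0.1 s.
2. handle eased back until the play is taken up the other way and the rod is drawn in at least 0.8 mm (value of joint rod below -0.0008 m), for 0.1 s.
At the end, for the whole second after the job is handed in: the gauge slider stands within 3 mm of the handle's true free play and is at rest, and the rod is back within 1.8 mm of its rest position with the handle left still (distance between gauge_pointer and play_mark below 0.003 m and value of joint rod between -0.0018 and 0.0018 m and velocity of joint gauge between -0.003 and 0.003 m/s and velocity of joint handle between -0.003 and 0.003 m/s); the robot touches nothing.
It fails at once if the rod is forced more than 8 mm from its rest position (value of joint rod above 0.008 m or value of joint rod below -0.008 m).
It fails at once if a bystander is moved by more than 20 mm (distance of any of screwdriver, marker_red, weight_b, house_block_b, eraser, weight_a from where it was at the start of the episode above 0.02 m).
It also fails if it takes over 61 s, if anything falls off the work surface, if the arm or the gripper's body presses on something with over 40 N, if the wrist force passes 120 N, or if a joint passes its speed limit or range.

## Working session

There is one attempt and no reset: what is moved stays moved. The work goes in short steps, Python scripts to look and compute and a shell command to move; the robot and the scene stay as the last step left them, time stands still between calls to the robot, and variables do not carry over. Pictures are saved under pics/ and viewed, about 8 in all and at most 12, crops included, and the job is handed in when it is done.

```bash
mkdir -p pics
python3 - <<'E'
from station import *
import cv2,numpy as np
o=get_obs();print({k:np.round(v,4).tolist() for k,v in o.items()})
for n in("side","top","wrist"):
    c=calibration(n);print(n,c['vfov'],c['cx'],c['cy'],np.round(-np.array(c['R']).T@c['t'],3),np.round(c['R'],3).tolist())
    im=get_image(n);cv2.imwrite(f'pics/{n}0.png',im[:,:,::-1])
E
```

```text
{'t': 0.0, 'q': [1.151, 0.0534, 1.6143, -0.0, 1.476, -0.119], 'dq': [0.0001, 0.0003, 0.0004, -0.0013, 0.002, 0.0014], 'effort': [0.0011, -39.3677, -37.0179, -0.0001, 0.007, -0.0], 'tool_pos': [0.185, 0.5964, 0.2381], 'tool_rot': [-0.4706, -3.1056, 0.0032], 'contact_force': [-0.3248, -0.608, -0.2131], 'wrist_torque': [-0.0024, 0.0009, 0.0269], 'opening': 0.0854}
side 50.2391096483629 256.2384361358003 197.7095246176521 [ 0.391 -0.419  0.465] [[0.975, -0.222, 0.019], [-0.08, -0.429, -0.9], [0.208, 0.875, -0.436]]
top 50.13477872392246 258.66208181888675 193.93975976045954 [0.358 0.345 1.049] [[0.113, -0.994, -0.001], [-0.968, -0.11, -0.226], [0.225, 0.026, -0.974]]
wrist 60.94274161213266 252.7217629634137 192.6785965326566 [0.125 0.616 0.372] [[0.296, 0.955, -0.002], [0.923, -0.286, 0.259], [0.247, -0.078, -0.966]]
```

View pics/top0.png

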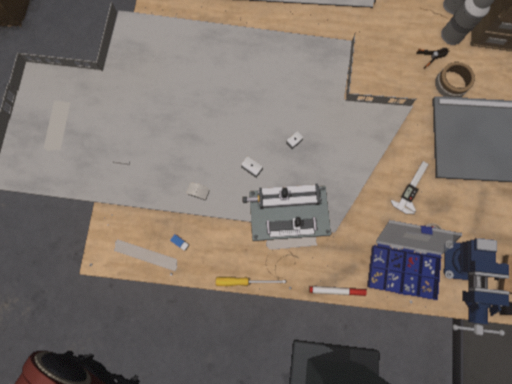

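View pics/side0.png

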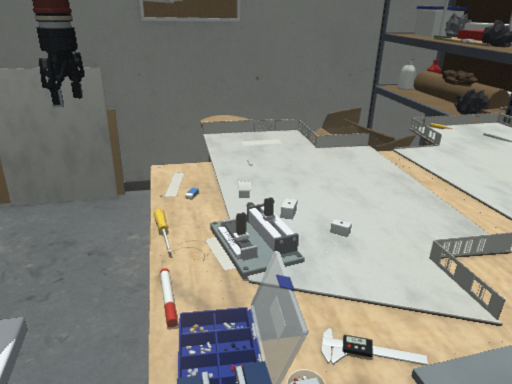

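The top view shows the unit at about (289,212), with the rod sticking out to the left (+y world) at (246,199). The handle is at (284,192) and the gauge grip at about (299,226). The side view shows the grips at (269,205) and (241,222). Next I'll zoom in and measure.

```bash
cat > h.py <<'E'
import cv2,numpy as np
from station import *
def K(c):
    f=192/np.tan(np.radians(c['vfov'])/2);return f,c['cx'],c['cy']
def ray(c,uv):
    f,cx,cy=K(c);R=np.array(c['R']);d=R.T@np.array([(uv[0]-cx)/f,(uv[1]-cy)/f,1]);return -R.T@np.array(c['t']),d/np.linalg.norm(d)
def onz(c,uv,z):
    o,d=ray(c,uv);return o+d*(z-o[2])/d[2]
def proj(c,X):
    f,cx,cy=K(c);p=np.array(c['R'])@X+c['t'];return np.array([f*p[0]/p[2]+cx,f*p[1]/p[2]+cy])
def tri(c1,u1,c2,u2):
    o,d=ray(c1,u1);p,e=ray(c2,u2)
    s=np.linalg.lstsq(np.c_[d,-e],p-o,rcond=None)[0];a=o+s[0]*d;b=p+s[1]*e
    return (a+b)/2,np.linalg.norm(a-b)
E
python3 - <<'E'
import cv2,numpy as np
a=cv2.imread('pics/top0.png')[175:250,235:340];b=cv2.imread('pics/side0.png')[190:285,200:310]
a=cv2.resize(a,None,fx=5,fy=5,interpolation=2)[:, :];b=cv2.resize(b,None,fx=5,fy=5,interpolation=2)
cv2.imwrite('pics/a.png',a);cv2.imwrite('pics/b.png',b)
E
```

```text
(no output)
```

View pics/a.png

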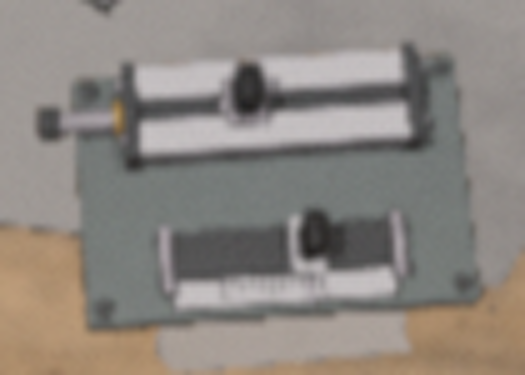

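View pics/b.png

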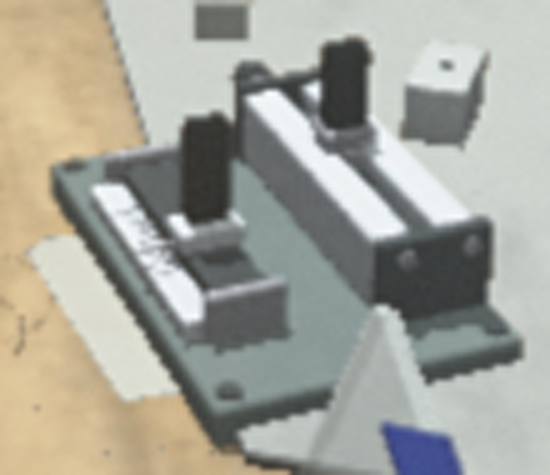

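Run:
```python
from h import *
T=calibration('top');S=calibration('side')
A=lambda x,y:(235+x/5,175+y/5)
B=lambda x,y:(200+x/5,190+y/5)
P=[onz(T,A(*p),.018) for p in[(75,80),(90,328),(482,298),(450,52)]]
for p in P:print(np.round(p,4))
for i in range(4):print(np.linalg.norm(P[i]-P[(i+1)%4]))
c=np.mean(P,0);ey=(P[0]+P[1]-P[2]-P[3]);ey/=np.linalg.norm(ey)
ex=(P[0]+P[3]-P[1]-P[2]);ex/=np.linalg.norm(ex)
print('c',c,'yaw',np.degrees(np.arctan2(-ey[0],ey[1])),np.degrees(np.arctan2(ex[1],ex[0])))
print('side corners',[np.round(onz(S,B(*p),.018),4) for p in[(52,172),(215,415),(520,345)]])
print('handle',tri(T,A(248,80),S,B(344,45)),'gauge',tri(T,A(316,222),S,B(206,120)))
print('handle top z.098', onz(T,A(248,78),.098),onz(S,B(344,45),.098),'gauge .09',onz(T,A(316,220),.09),onz(S,B(206,120),.09))
print('rod end .034',onz(T,A(37,123),.034))
for q in [(224,290),(323,282)]:print('scale ends?',onz(T,A(*q),.034))
```

```text
[0.6014 0.3959 0.018 ]
[0.475  0.3733 0.018 ]
[0.5124 0.1788 0.018 ]
[0.6382 0.2047 0.018 ]
0.12837533365319845
0.19808886367612433
0.12840825260370128
0.1947788019448213
c [0.5567434  0.28818468 0.018     ] yaw 10.885286242074814 10.883566865207685
side corners [array([0.4752, 0.3649, 0.018 ]), array([0.5109, 0.1769, 0.018 ]), array([0.6342, 0.1976, 0.018 ])]
handle (array([0.59157909, 0.31014634, 0.09607081]), np.float64(0.0014558419717017597)) gauge (array([0.52731291, 0.27108628, 0.08836596]), np.float64(0.003411962483555512))
handle top z.098 [0.59282263 0.31020505 0.098     ] [0.58973936 0.3060893  0.098     ] gauge .09 [0.52970115 0.27111888 0.09      ] [0.52494758 0.26768413 0.09      ]
rod end .034 [0.57321342 0.41161461 0.034     ]
scale ends? [0.49948491 0.30896684 0.034     ]
scale ends? [0.50903016 0.26048287 0.034     ]
```

The unit centre is at about (0.556, 0.286), yaw +10.9°. The plinth measures 128 x 197 mm against the true 130 x 200, and the handle top triangulates at z 0.096 against 0.098, so the measurements hold. I'll move above the handle and turn the jaws along the unit's y.

```bash
python3 -m jog '[[-4,-1.3,0,0,0,-0.1,0],[-8,-2.6,0,0,0,-0.2,0],[-12,-3.9,0,0,0,-0.3,0],[-16,-5.2,0,0,0,-0.4,0],[-20,-6.5,0,0,0,-0.49,0],[-24,-7.8,0,0,0,-0.49,0],[-28,-9.1,0,0,0,-0.49,0],[-32,-10.4,0,0,0,-0.49,0]]' 20
cat > t.py <<'E'
from h import *
import sys
from scipy.spatial.transform import Rotation as Ro
o=get_obs();R=Ro.from_rotvec(o['tool_rot']).as_matrix()
print('t',o['t'],'pos',np.round(o['tool_pos'],4),'y',np.round(R[:,1],3),'z',np.round(R[:,2],3),'q',np.round(o['q'],2))
g=np.array([float(v) for v in sys.argv[1:4]]);a=np.radians(100.9)
print('shift cm',np.round(100*R.T@(g-o['tool_pos']),2))
dest=np.c_[[np.sin(a),-np.cos(a),0],[np.cos(a),np.sin(a),0],[0,0,-1]];dest[:,0]=np.cross(dest[:,1],dest[:,2])
print('turn',np.round(Ro.from_matrix(R.T@dest).as_rotvec(),3))
E
python3 t.py .591 .308 .19
```

```text
t: 0.82
tool_pos: [0.4584, 0.4026, 0.2382]
tool_rot: [0.297, -3.126, 0.002]
contact_force: [-0.1, 1.2, 0.9]
opening: 0.0856
t 0.8167 pos [0.4584 0.4026 0.2382] y [-0.188  0.982 -0.001] z [-0.001 -0.002 -1.   ] q [ 0.6   0.02  1.65 -0.    1.47 -1.16]
shift cm [-11.25 -11.78   4.82]
turn [-0.001 -0.001 -0.001]
```

```bash
python3 -m jog '[[-2.8,-2.9,1.2,0,0,0,0],[-5.6,-5.8,2.4,0,0,0,0],[-8.4,-8.7,3.6,0,0,0,0],[-11.2,-11.8,4.8,0,0,0,0],[-11.2,-11.8,4.8,0,0,0,0],[-11.2,-11.8,4.8,0,0,0,0]]' 20
python3 - <<'E'
from h import *
c=calibration('wrist');im=get_image('wrist')[:,:,::-1];cv2.imwrite('pics/w1.png',im)
import pickle;pickle.dump({k:c[k] for k in('vfov','cx','cy','R','t')},open('w1.pkl','wb'))
E
```

```text
t: 1.32
tool_pos: [0.5913, 0.3055, 0.1879]
tool_rot: [0.29, -3.124, 0.004]
contact_force: [-0.2, 0.4, -0.3]
opening: 0.0857
```

View pics/w1.png

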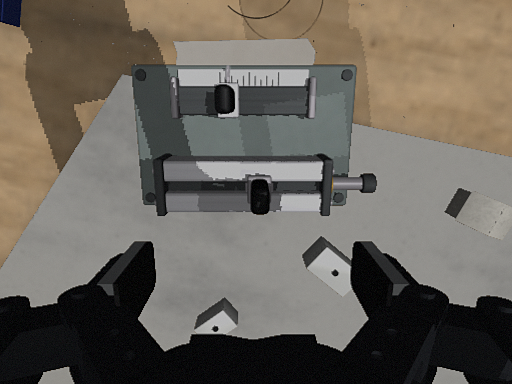

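The wrist view shows the handle top at (260,188), with its y midway between the fingers (x≈255). The gauge grip is at (225,96), and the scale runs from the zero tick at (279,78) to 50 at (220,78), with the pointer near (229,75). Now I'll turn these into positions.

```bash
python3 - <<'E'
from h import *
import pickle
W=pickle.load(open('w1.pkl','rb'));T=calibration('top')
P=[onz(W,p,.018) for p in[(131,67),(354,67),(356,205),(142,208)]]
for p in P:print(np.round(p,4))
c=(P[0]+P[1])/2;e=P[1]-P[0];print('len',np.linalg.norm(e),'yaw',np.degrees(np.arctan2(-e[0],e[1])))
e/=np.linalg.norm(e);ex=np.array([e[1],-e[0],0]);C=c+.065*ex;print('C',C)
L=lambda p:np.round([(p-C)@ex,(p-C)@e],4)
print('handle top wrist',onz(W,(260,181),.098),L(onz(W,(260,181),.098)))
print('handle tri',tri(W,(260,181),T,(284.6,190.8)))
g=onz(W,(224,87),.09);print('gauge',g,L(g))
for u in[(279.5,78),(220,78),(229,75)]:p=onz(W,u,.034);print('scale',p,L(p))
print('rodend',L(onz(W,(376,183),.034)))
im=cv2.imread('pics/w1.png')
a=cv2.resize(im[60:125,160:330],None,fx=4.6,fy=4.6,interpolation=2);b=cv2.resize(im[150:220,230:400],None,fx=4.6,fy=4.6,interpolation=2)
cv2.imwrite('pics/w1c.png',np.vstack([a[:270],b]))
E
python3 t.py .592 .309 .076
```

```text
[0.5164 0.1825 0.018 ]
[0.4804 0.3745 0.018 ]
[0.6022 0.4095 0.018 ]
[0.6439 0.2048 0.018 ]
len 0.19534509375838538 yaw 10.614606677223687
C [0.56226977 0.29044741 0.018     ]
handle top wrist [0.57853091 0.30808772 0.098     ] [0.0192 0.0143]
handle tri (array([0.58173796, 0.30899601, 0.1138323 ]), np.float64(0.013502014258362371))
gauge [0.52061234 0.27214663 0.09      ] [-0.0443 -0.0103]
scale [0.50281186 0.31130942 0.034     ] [-0.0546  0.0315]
scale [0.51198445 0.26238268 0.034     ] [-0.0546 -0.0183]
scale [0.50825859 0.26939169 0.034     ] [-0.057  -0.0107]
rodend [0.0355 0.1208]
t 1.3667 pos [0.5905 0.307  0.189 ] y [-0.186  0.983 -0.001] z [-0.003 -0.002 -1.   ] q [ 0.37  0.18  1.56 -0.    1.41 -1.39]
shift cm [-0.22  0.19 11.3 ]
turn [-0.001 -0.003 -0.003]
```

View pics/w1c.png

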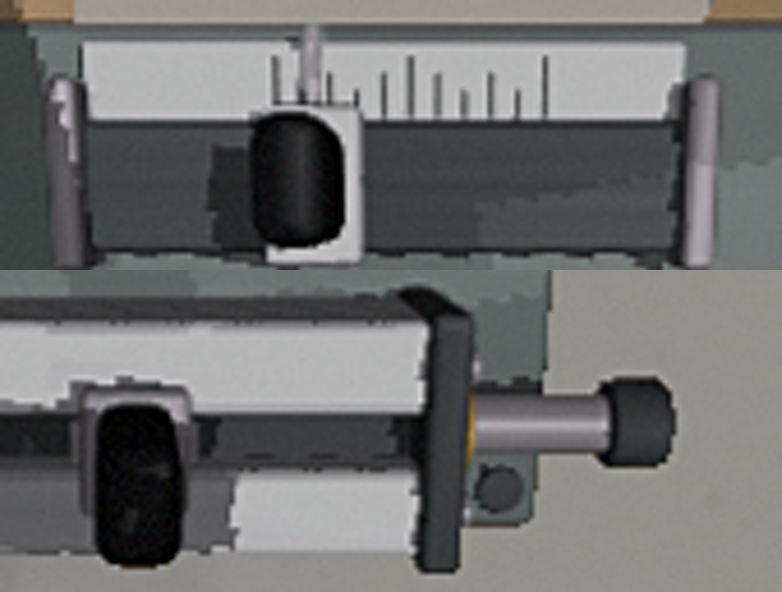

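The gauge pointer reads about 43 mm. The handle's top-face centre is near (260,201), and together with the top and side views that puts the handle at about (0.593, 0.309). I'll descend on it.

```bash
python3 -m jog '[[-0.3,0.2,3,0,0,0,0],[-0.3,0.2,6,0,0,0,0],[-0.3,0.2,9,0,0,0,0],[-0.3,0.2,11.5,0,0,0,0],[-0.3,0.2,11.5,0,0,0,0],[-0.3,0.2,11.5,0,0,0,0]]' 20; python3 -m jog '[[0,0,0,0,0,0,120],[0,0,0,0,0,0,160],[0,0,0,0,0,0,190],[0,0,0,0,0,0,200],[0,0,0,0,0,0,210],[0,0,0,0,0,0,220],[0,0,0,0,0,0,230],[0,0,0,0,0,0,230]]' 20;python3 - <<'E'
from h import *
cv2.imwrite('pics/w2.png',get_image('wrist')[:,:,::-1])
E
python3 t.py .592 .309 .076
```

```text
t: 1.87
tool_pos: [0.5907, 0.3102, 0.0731]
tool_rot: [0.296, -3.121, 0.003]
contact_force: [0.5, -0.2, 0.1]
opening: 0.0856
t: 2.53
tool_pos: [0.5911, 0.3103, 0.0739]
tool_rot: [0.295, -3.122, 0.003]
contact_force: [-1.8, -0.7, 3.8]
opening: 0.0138
t 2.5833 pos [0.5911 0.3103 0.0739] y [-0.188  0.982 -0.001] z [-0.005 -0.002 -1.   ] q [ 0.37  0.3   1.62 -0.    1.22 -1.39]
shift cm [-0.06 -0.14 -0.21]
turn [-0.001 -0.006 -0.002]
```

View pics/w2.png

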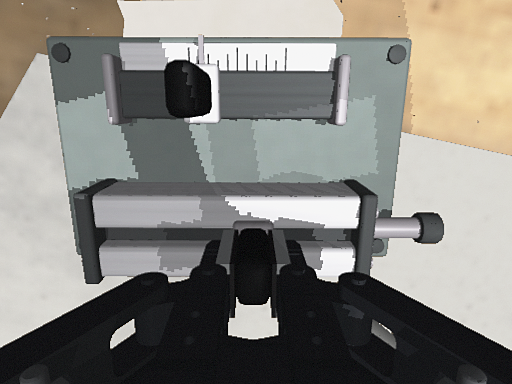

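The handle is gripped (opening 13.8 mm against 14), and the rod tip shows at (442,228). Now I'll ease it towards the rod's end.

```bash
cat > s.py <<'E'
from h import *
o=get_obs();e=np.array([-.1874,.9823,0]);p0=np.array([.5911,.3103,0])
print('s mm %.2f  Fy %.2f'%(1000*(o['tool_pos']-p0)@e,o['contact_force']@e),np.round(o['contact_force'],1),'Tq',np.round(o['wrist_torque'],3),round(o['opening'],4))
E
python3 s.py
python3 -m jog '[[0,0.1,0,0,0,0,230],[0,0.2,0,0,0,0,230],[0,0.3,0,0,0,0,230],[0,0.3,0,0,0,0,230]]'>/dev/null; python3 s.py
python3 -m jog '[[0,0.1,0,0,0,0,230],[0,0.2,0,0,0,0,230],[0,0.2,0,0,0,0,230]]'>/dev/null; python3 s.py
```

```text
s mm -0.04  Fy -0.10 [-1.3 -0.3  4.4] Tq [ 0.047  0.171 -0.096] 0.0137
s mm 3.18  Fy -0.29 [ 0.3 -0.2  2.5] Tq [ 0.022  0.093 -0.14 ] 0.0135
s mm 5.43  Fy 0.06 [-0.   0.1  2. ] Tq [ 0.006  0.102 -0.167] 0.0137
```

```bash
python3 -m jog '[[0,0.1,0,0,0,0,230],[0,0.2,0,0,0,0,230],[0,0.2,0,0,0,0,230]]'>/dev/null; python3 s.py
python3 -m jog '[[0,0.1,0,0,0,0,230],[0,0.2,0,0,0,0,230],[0,0.2,0,0,0,0,230]]'>/dev/null; python3 s.py
```

```text
s mm 7.67  Fy -0.88 [ 0.1 -0.9  3. ] Tq [ 0.025  0.128 -0.125] 0.0137
s mm 9.89  Fy -0.70 [-0.1 -0.7  2.9] Tq [-0.043  0.145 -0.154] 0.0136
```

```bash
python3 -m jog '[[0,0.1,0,0,0,0,230],[0,0.2,0,0,0,0,230],[0,0.2,0,0,0,0,230]]'>/dev/null; python3 s.py
python3 -m jog '[[0,0.1,0,0,0,0,230],[0,0.2,0,0,0,0,230],[0,0.2,0,0,0,0,230]]'>/dev/null; python3 s.py
```

```text
s mm 11.59  Fy -2.47 [-0.9 -2.7  3.5] Tq [-0.282  0.072 -0.223] 0.0134
s mm 13.06  Fy -4.94 [-0.7 -5.2  2.9] Tq [-0.677  0.09  -0.198] 0.0136
```

The rod is engaged (Fy about −4.9 N, roughly 2.8 mm out). I'll hold and average the force, and check the rod with the wrist camera.

```bash
cat > m.py <<'E'
from h import *
import pickle,sys
e=np.array([-.1874,.9823,0]);p0=np.array([.5911,.3103,0]);r=[]
for i in range(6):
    o=get_obs();c=calibration('wrist');im=get_image('wrist')[:,:,::-1]
    r.append([1000*(o['tool_pos']-p0)@e,o['contact_force']@e])
r=np.array(r);print('s,F mean',r.mean(0).round(2),'std',r.std(0).round(2),'t',o['t'])
cv2.imwrite(f'pics/{sys.argv[1]}.png',im)
# rod button: blob dark, left/right edge row profile at rod height
X=np.array([.5935,.2885,.034])+.105*e+np.array([-.0,0,0])
cs=proj(c,X);print('rod px pred',cs)
g=cv2.cvtColor(im,6).astype(float)
# dark mask centroid within window
u,v=cs.astype(int);x0,y0=u-10,v-25
w=g[y0:y0+50,x0:x0+70];m=cv2.morphologyEx((w<75).astype('u1'),cv2.MORPH_OPEN,np.ones((9,9)))
n,l,st,ce=cv2.connectedComponentsWithStats(m)
for k in range(1,n):
    q=ce[k]+[x0,y0];p=onz(c,q,.034);print('blob',st[k].tolist(),q.round(1),'y loc mm %.2f'%(1000*(p-[.558,.288,0])@e))
E
python3 m.py w3; python3 -m jog '[[0,0,0,0,0,0,230],[0,0,0,0,0,0,230]]'>/dev/null; python3 s.py
```

```text
s,F mean [13.08 -4.9 ] std [0.01 0.41] t 4.4167
rod px pred [377.15596907 218.6159877 ]
blob [35, 20, 14, 9, 126] [408.5 217. ] y loc mm 116.38
s mm 12.79  Fy -4.55 [-0.8 -4.8  3. ] Tq [-0.529  0.098 -0.132] 0.0137
```

View pics/w3.png

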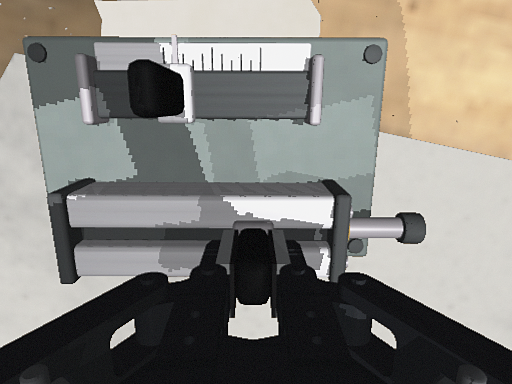

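The rod button's edge is at (425,228). It moved about 7 px relative to the plinth, so about 3 mm out, which agrees with the force (4.9 N). The end of play is at s ≈ 10.2 mm. Now I'll go the other way.

```bash
python3 -m jog '[[0,-0.2,0,0,0,0,230],[0,-0.4,0,0,0,0,230],[0,-0.6,0,0,0,0,230],[0,-0.8,0,0,0,0,230],[0,-1.0,0,0,0,0,230],[0,-1.2,0,0,0,0,230],[0,-1.4,0,0,0,0,230],[0,-1.4,0,0,0,0,230]]'>/dev/null; python3 s.py
for i in 1; do python3 -m jog '[[0,-0.1,0,0,0,0,230],[0,-0.2,0,0,0,0,230],[0,-0.2,0,0,0,0,230]]'>/dev/null; python3 s.py; done
python3 -m jog '[[0,-0.1,0,0,0,0,230],[0,-0.2,0,0,0,0,230],[0,-0.2,0,0,0,0,230]]'>/dev/null; python3 s.py
```

```text
s mm -1.52  Fy -0.58 [-0.6 -0.7  2.5] Tq [ 0.176  0.201 -0.152] 0.0138
s mm -3.75  Fy -0.58 [-1.4 -0.9  2.6] Tq [ 0.173  0.156 -0.151] 0.0135
s mm -5.90  Fy 0.16 [-0.1  0.1  1.9] Tq [ 0.216  0.213 -0.153] 0.0135
```

```bash
python3 -m jog '[[0,-0.1,0,0,0,0,230],[0,-0.2,0,0,0,0,230],[0,-0.2,0,0,0,0,230]]'>/dev/null; python3 s.py
python3 -m jog '[[0,-0.1,0,0,0,0,230],[0,-0.2,0,0,0,0,230],[0,-0.2,0,0,0,0,230]]'>/dev/null; python3 s.py
```

```text
s mm -7.72  Fy 1.78 [-1.9  1.5  2.2] Tq [ 0.421  0.165 -0.106] 0.0141
s mm -9.27  Fy 4.18 [-2.4  3.8  0.8] Tq [ 0.803  0.185 -0.054] 0.0134
```

```bash
python3 m.py w4; python3 -m jog '[[0,-0.1,0,0,0,0,230],[0,-0.1,0,0,0,0,230]]'>/dev/null; python3 m.py w5
python3 - <<'E'
from h import *
w=[cv2.imread(f'pics/{n}.png')[195:300,310:512] for n in('w2','w3','w5')]
cv2.imwrite('pics/cmp.png',cv2.resize(np.vstack(w),None,fx=1.9,fy=1.9,interpolation=2))
E
```

```text
s,F mean [-9.27  4.97] std [0.03 0.43] t 6.55
rod px pred [416.73670256 218.71381179]
blob [25, 20, 13, 9, 117] [437. 217.] y loc mm 110.12
s,F mean [-9.88  5.71] std [0.01 0.21] t 7.0167
rod px pred [417.64179661 218.69096906]
blob [24, 20, 14, 9, 126] [437.5 217. ] y loc mm 109.90
```

View pics/cmp.png

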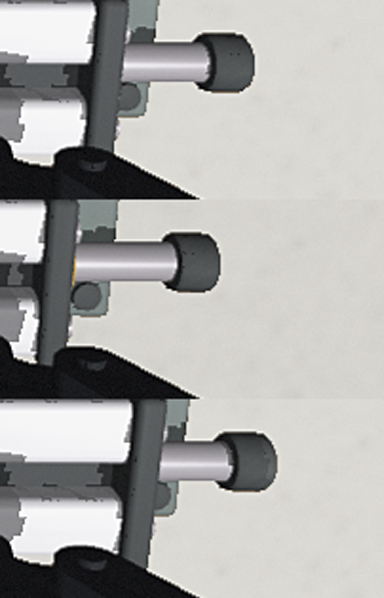

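The rod crops show the button out, then drawn in. Button y is 116.4 in w3 and 109.9 mm in w5, a span of 6.5 mm, and force/1.5 gives 6.1–7. Free play is 22.96 − 6.5 ≈ 16.5 mm. I'll return the handle to mid-slack, release and rise.

```bash
python3 -m jog '[[0,0.2,0,0,0,0,230],[0,0.4,0,0,0,0,230],[0,0.6,0,0,0,0,230],[0,0.8,0,0,0,0,230],[0,1.0,0,0,0,0,230],[0,1.15,0,0,0,0,230],[0,1.15,0,0,0,0,230]]'; python3 s.py
python3 -m jog '[[0,0,0,0,0,0,180],[0,0,0,0,0,0,120],[0,0,0,0,0,0,120],[0,0,-3,0,0,0,120],[0,0,-6,0,0,0,120],[0,0,-8,0,0,0,120],[0,0,-8,0,0,0,120]]'
python3 - <<'E'
from h import *
o=get_obs();c=calibration('wrist');im=get_image('wrist')[:,:,::-1];cv2.imwrite('pics/w6.png',im)
import pickle;pickle.dump({k:c[k] for k in('vfov','cx','cy','R','t')},open('w6.pkl','wb'))
a=cv2.resize(im[40:150,130:350],None,fx=3.6,fy=3.6,interpolation=2);cv2.imwrite('pics/w6c.png',a)
E
python3 t.py .5255 .271 .071
```

```text
t: 7.65
tool_pos: [0.5908, 0.312, 0.0739]
tool_rot: [0.296, -3.122, 0.003]
contact_force: [-1.3, -0.5, 1.5]
opening: 0.0136
s mm 1.70  Fy -0.23 [-1.3 -0.5  1.5] Tq [ 0.012  0.125 -0.131] 0.0136
t: 8.23
tool_pos: [0.5943, 0.3134, 0.1604]
tool_rot: [-0.296, 3.124, 0.001]
contact_force: [1.8, -0.3, 0.8]
opening: 0.0452
t 8.2833 pos [0.5931 0.3129 0.1575] y [-0.188  0.982 -0.   ] z [ 0. -0. -1.] q [ 0.37  0.22  1.57 -0.    1.35 -1.39]
shift cm [ 7.43 -2.84  8.65]
turn [-0.     0.    -0.001]
```

View pics/w6c.png

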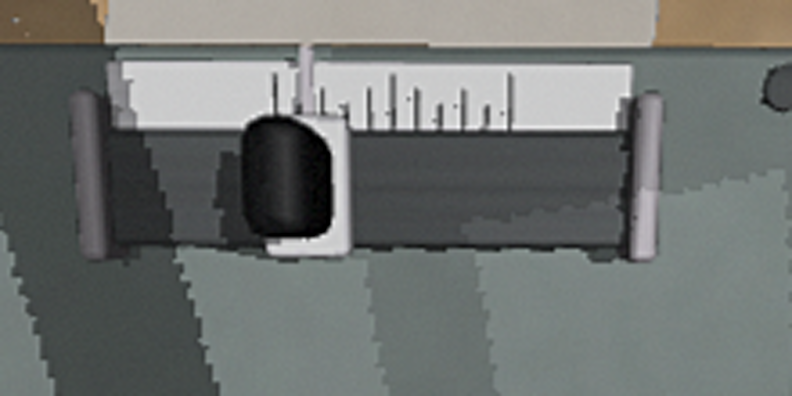

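The crop shows the zero tick at x=510, 50 at 275 and the pointer at 306, so the reading is about 43.4 mm. I have to move the slider about 27 mm towards +y.

```bash
python3 - <<'E'
from h import *
import pickle
W=pickle.load(open('w6.pkl','rb'));e=np.array([-.189,.982,0])
q=lambda x,y:(130+x/3.6,40+y/3.6)
P=[onz(W,q(*p),.034) for p in[(510,100),(275,100),(306,80)]]
for p in P:print(p.round(4),'dist zero',1000*(P[0]-p)@e)
# grip top face centre guess + slider centre from carriage
print('grip top',onz(W,q(283,170),.09))
E
python3 -m jog '[[1.9,-0.7,0,0,0,0,120],[3.8,-1.4,0,0,0,0,120],[5.6,-2.1,0,0,0,0,120],[7.4,-2.8,0,0,0,0,120],[7.4,-2.8,0,0,0,0,120],[7.4,-2.8,0,0,0,0,120]]'
python3 t.py .5255 .271 .071
```

```text
[0.5034 0.3104 0.034 ] dist zero 0.0
[0.5126 0.2624 0.034 ] dist zero 48.86958606131303
[0.5076 0.2681 0.034 ] dist zero 42.300918367807
grip top [0.52720342 0.27373347 0.09      ]
t: 8.78
tool_pos: [0.5245, 0.2709, 0.1557]
tool_rot: [0.296, -3.126, 0.001]
contact_force: [-0.3, 0.5, -0.1]
opening: 0.0451
t 8.7833 pos [0.5245 0.2709 0.1557] y [-0.188  0.982 -0.001] z [-0.002 -0.001 -1.   ] q [ 0.35  0.04  1.77 -0.    1.33 -1.41]
shift cm [-0.12 -0.01  8.47]
turn [-0.001 -0.002 -0.001]
```

```bash
python3 -m jog '[[-0.1,0,3,0,0,0,120],[-0.1,0,6,0,0,0,120],[-0.1,0,8.5,0,0,0,120],[-0.1,0,8.5,0,0,0,120],[-0.1,0,8.5,0,0,0,120]]' 20;  python3 -m jog '[[0,0,0,0,0,0,160],[0,0,0,0,0,0,190],[0,0,0,0,0,0,210],[0,0,0,0,0,0,230],[0,0,0,0,0,0,230],[0,0,0,0,0,0,230]]' 20
python3 -m jog '[[0,0.4,0,0,0,0,230],[0,0.8,0,0,0,0,230],[0,1.2,0,0,0,0,230],[0,1.6,0,0,0,0,230],[0,2.0,0,0,0,0,230],[0,2.4,0,0,0,0,230],[0,2.6,0,0,0,0,230],[0,2.6,0,0,0,0,230]]'
python3 - <<'E'
from h import *
o=get_obs();c=calibration('wrist');im=get_image('wrist')[:,:,::-1];cv2.imwrite('pics/w7.png',im)
import pickle;pickle.dump({k:c[k] for k in('vfov','cx','cy','R','t')},open('w7.pkl','wb'))
print([proj(c,np.array(p)).round(1) for p in [(.5034,.3104,.034),(.5126,.2624,.034)]])
E
```

```text
t: 9.2
tool_pos: [0.5244, 0.2708, 0.0685]
tool_rot: [0.296, -3.122, 0.003]
contact_force: [-0.1, -0.3, 0.1]
opening: 0.0449
t: 9.7
tool_pos: [0.5257, 0.2713, 0.0706]
tool_rot: [0.296, -3.125, 0.001]
contact_force: [1.1, 0.5, 5.6]
opening: 0.0115
t: 10.37
tool_pos: [0.5208, 0.2977, 0.0706]
tool_rot: [0.296, -3.125, -0.0]
contact_force: [1.2, 1.3, 1.2]
opening: 0.0117
[array([281.6, 197.7]), array([191.8, 197.8])]
```

Slider moved 26.9 mm, for an expected reading of about 16.5. I'll release, rise and check.

```bash
python3 -m jog '[[0,0,0,0,0,0,180],[0,0,0,0,0,0,120],[0,0,0,0,0,0,120],[0,0,-3,0,0,0,120],[0,0,-6,0,0,0,120],[0,0,-9,0,0,0,120],[0,0,-9,0,0,0,120],[0,0,-9,0,0,0,120]]'
python3 -m jog '[[-1.5,0,0,0,0,0,120],[-3,0,0,0,0,0,120],[-4.5,0,0,0,0,0,120],[-6,0,0,0,0,0,120],[-6,0,0,0,0,0,120],[-6,0,0,0,0,0,120]]'
python3 - <<'E'
from h import *
o=get_obs();c=calibration('wrist');im=get_image('wrist')[:,:,::-1];cv2.imwrite('pics/w8.png',im)
import pickle;pickle.dump({k:c[k] for k in('vfov','cx','cy','R','t')},open('w8.pkl','wb'))
u=proj(c,np.array([.508,.287,.034])).astype(int);print(u)
x0,y0=max(u[0]-80,0),max(u[1]-40,0);print(x0,y0)
cv2.imwrite('pics/w8c.png',cv2.resize(im[y0:y0+110,x0:x0+160],None,fx=5,fy=5,interpolation=2))
E
```

```text
t: 11.08
tool_pos: [0.5224, 0.2982, 0.1634]
tool_rot: [-0.296, 3.125, 0.003]
contact_force: [0.0, -0.3, -1.1]
opening: 0.0454
t: 11.58
tool_pos: [0.5805, 0.309, 0.1613]
tool_rot: [0.295, -3.126, -0.002]
contact_force: [0.4, 0.1, 0.4]
opening: 0.0452
[242  89]
162 49
```

View pics/w8c.png

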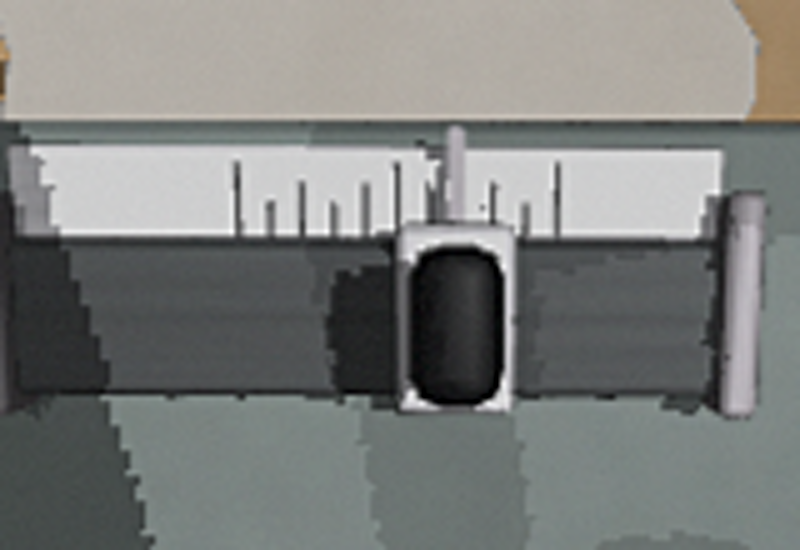

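The zero tick is at x=558, 50 at 237 and the pointer at 456, so the gauge reads about 15.9 mm. The measured play is about 16.5 mm (15.9–16.8), so this is within tolerance. I'll settle the arm and hand in.

```bash
python3 -m jog '[[0,0,-1,0,0,0,120],[0,0,-1,0,0,0,120],[0,0,-1,0,0,0,120]]'; python3 -c "
from station import *
finish_job()"
```

```text
t: 11.88
tool_pos: [0.5801, 0.3092, 0.1727]
tool_rot: [-0.296, 3.127, 0.003]
contact_force: [1.2, -0.3, -0.3]
opening: 0.0455
the job is handed in; nothing more can be done
```

I measured the handle's free play at about 16.5 mm, set the gauge slider to about 15.9 mm, and handed the job in at about 12 s. No verdict was reported.

- **Play measurement:** I gripped the handle and eased it both ways. The rod moved about 3 mm outward (4.9 N), then about 3.5 mm inward (5.7 N), well under the 8 mm limit. The handle travelled 22.96 mm between the two readings. I took off 6.5 mm of rod movement, measured with the wrist camera.
- **Cross-check:** using the spring force instead gave 15.9 to 16.8 mm, depending on how much rubbing is allowed for, so the two methods agree to within about 0.6 mm.
- **Gauge:** the last wrist picture, read against the scale ticks, showed the pointer at about 15.9 mm.
- **Handle:** I left it near the middle of the slack, with side force close to zero, and let go. The gripper finished clear of everything.
- **Not checked:** after letting go I did not re-measure the rod's rest position or where the surrounding objects lie. The arm never went near those objects.

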